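# Centre the finial on its painting stand

## Robot

A 6-joint arm with a two-finger parallel gripper is mounted at the origin on a cart in front of the work surface, level with it; the furniture and walls round the work are solid. World frame = base frame: x ahead of the robot, y to its left, z up, the work surface at z = 0. Lengths are in m, angles in rad, forces in N, time in s.
With the tool pointing down it reaches from about 0.275 to 0.825 m from the base axis. Payload 4.9 kg.
Tool frame: the origin (TCP) lies midway between the tips of the shut fingers; the grasp point (between the pads) lies 19 mm behind it (grip_point_offset is the distance from the TCP to the grasp point, in m); z points along the fingers, y is the line along which they close (so a half turn about z gives the same grasp; the last joint's range is limited). The gripper opens to 85 mm and grips with 20 to 120 N. Pads are 22 mm wide; open, the fingers measure 114 mm over their backs; the gripper's body (76 mm by 85 mm) begins 54 mm behind the grasp point. The pads swing forward as they close: fully open they stand 13 mm farther back than shut.
Start: joints at [1.183, 0.326, -0.193, 1.052, 0, 1.437], TCP at [0.138, 0.532, 0.197] pointing down, gripper open.
Joint ranges: [-2.65, 2.65], [-0.97, 1.79], [-1.3, 1.35], [-1.93, 2.1], [-1.47, 1.37], [-3.14, 3.14]. Speed limits (rad/s): [2.57, 2.57, 3.14, 3.14, 3.14, 3.14].

## Interface

Orientations are given as a rotation vector (axis times angle).
In Python, from cell import * gives the robot as it stands. Calls block until the motion is done:
- movep(position, orientation): joint-space move of the TCP to a pose.
- move_l(position, velocity=0.15, rot=None, until_force=None): straight line of the TCP; rot=None keeps the orientation; velocity is the mean speed in m/s. With until_force (N) it stops when the force on the tool has changed by that much, and returns True; else False.
- set_joints(angles): joint-space move.
- let_go() and grab(newtons=None): open the fingers fully, or close them until they stop; newtons is the grip in N (None keeps the last).
- sleep(seconds).
- ik(position, orientation): joint angles nearest the present ones, or None.
- get_state(): the state.
- grab_frame(name): name is "side" or "top" or "wrist"; returns a dict with "img" (480x640x3 uint8, red, green, blue), "fx", "fy", "cx", "cy" (pixels), "k1" (the pictures are not rectified: a ray, as slopes to the right and down, at radius r is drawn at 1 + k1 r^2 times it, then the intrinsics apply), "cam_to_world" (4x4, takes a point from camera to world coordinates); the wrist camera has in their place "T_tool_cam" (4x4, takes a point from camera to tool coordinates, whose origin is the TCP and whose axes are the flange's). Camera axes: x right, y down, z forward; pixel columns grow to the right and rows downward; lengths in m; the calibration is good to about 2 mm. A picture is of the moment at which its call begins: read the wrist's pose just before it. There is no depth.
A pose or a line that the arm cannot do raises MotionError and nothing moves.
- sign_off(): hands the job in, once; it reports no verdict.
Trained networks look in the newest picture that a camera, given by its name, has taken for a name from the list of things; names that differ only in an ending like _2 or _b are one class to them, and where a whole thing is asked for, a point or a joint stands for the part that bears it (a point fixed in the world has none). Each returns a list of dicts, best first, with "score" (0 to 1); they miss things now and then, are a little off and sometimes report something else, mostly with a low value. They report only what shows in the picture. A call takes as long as a camera call. They do not tell look-alikes from the thing itself.
- spot_in(camera, name): "centre" ([column, row] in pixels, amid what is visible of it).
- silhouettes(camera, name): "mask" (480x640 bool, what is visible of it) and "centre" ([column, row] in pixels, amid what is visible of it).
- tip_of(camera, name): "centre" ([column, row] in pixels: a listed point, or the origin of a listed thing).
The state is a dict: "clock": time; "q": joint angles; "joint_velocities": joint speeds; "tau": joint torques, N m; "position": TCP position; "eef_rot": TCP orientation; "contact_force": force on the tool from outside, world axes, zero at the start; "wrist_torque": the same for the moment, N m; "finger_gap": opening from 0.0 (shut) to 1.0 (fully open).
Only numpy, scipy, OpenCV 4.12 (cv2) and the standard library are available. Lean on these libraries where they do the work, as an engineer would, in place of code of your own. Each camera call takes 0.05 s, during which the arm holds its last target. There are 200 camera calls.

## Task

Two turned wooden finials stand on small round painting stands, and one of them has been set down off-centre near the edge of its disc. With light, slow nudges of a fingertip against the edge of its foot, push that finial to the middle of its disc, so that the whole foot lies inside the scribed ring, standing upright. Only push it from outside: do not grip, straddle, lift or topple it, and leave the finial that is already centred and the things lying around as they are.

Things in the scene. Friction and masses are not known exactly. Their poses are not given: they have to be found in the camera images.
- stand_a: the painting stand, fixed to the bench: round wooden disc 104 mm across, 8 mm thick, on a 22 mm dark steel column and a 96 mm steel foot plate. Origin: centre of its underside, on the bench; the disc's upper face is 70 mm above it. A dark ring 54 mm across is scribed round the disc's centre. Yaw means nothing. finial_a stands off-centre on it.
- stand_b: a second painting stand, fixed to the bench: round wooden disc 104 mm across, 8 mm thick, on a 22 mm dark steel column and a 96 mm steel foot plate. Origin: centre of its underside, on the bench; the disc's upper face is 70 mm above it. A dark ring 54 mm across is scribed round the disc's centre. Yaw means nothing. finial_b stands centred on it. Which stand is on the left varies.
- finial_a: turned wooden finial, 57.5 mm tall, about 0.11 kg. Origin: centre of its underside (a flat 34 mm across); z up its axis. Foot flange 44 mm across with an upright edge from 3 to 12 mm up; 13 mm waist at 26 mm; 27 mm ball centred at 44 mm. Slides under about 1 N at the flange, topples if pushed at the ball. Stands on stand_a, 20 to 29 mm off its centre in any direction: the one to centre.
- finial_b: a finial of the same shape and size as finial_a, same axes, upright on stand_b. Already centred; not to be touched.
- small_spanner: combination spanner lying flat on the bench between the stands, 31 x 167 x 6 mm, loose. Origin at the centre of its underside, long along its y.
- black_tape: roll of black electrical tape lying flat behind the stands, 60 mm across, 18 mm high, loose. Origin at the centre of its underside.
Things that resemble listed ones, but are neither listed nor needed, are in the scene too. What is shaped like the finial_a but turquoise is not meant.

How it is judged:
By the outcome, as a careful person would: the job done as asked, in the order asked, and still so for the second after the job is handed in, with the robot touching nothing.
It also fails if it takes over 38 s, if anything falls off the work surface, if the arm or the gripper's body presses on something with over 40 N, if the wrist force passes 120 N, or if a joint passes its speed limit or range.

## Working session

There is one attempt and no reset: what is moved stays moved. The work goes in short steps, each a Python script; the robot and the scene stay as the last script left them, time stands still between calls to the robot, and variables do not carry over. Pictures are saved under pics/ and viewed, on a budget of 10 in all, crops included, one or two more only if the job needs it, and the job is handed in when it is done.

```bash
mkdir -p pics; ls; python3 - <<'E'
from cell import *
import cv2,numpy as np
fs={}
for n in ("side","top"):
    f=grab_frame(n); cv2.imwrite(f"pics/{n}0.png",f["img"][:,:,::-1]); print(n,f["fx"],f["cx"],f["cy"],f["k1"],np.round(f["cam_to_world"],3).tolist())
    for t in ("finial_a","stand_a","black_tape","small_spanner"):
        print(t,[(np.round(d["centre"]).tolist(),round(d["score"],2)) for d in tip_of(n,t)],[(np.round(d["centre"]).tolist(),round(d["score"],2)) for d in spot_in(n,t)])
s=get_state();print(s["clock"],s["position"],s["eef_rot"],s["finger_gap"])
E
```

```text
pics
side 561.4351715925902 322.3485348049641 238.49937784260663 0.05312141177154522 [[-0.97, -0.095, 0.224, 0.349], [-0.243, 0.407, -0.88, 1.048], [-0.008, -0.908, -0.418, 0.464], [0.0, 0.0, 0.0, 1.0]]
finial_a [([351.0, 210.0], 0.95), ([390.0, 304.0], 0.87), ([323.0, 272.0], 0.81), ([303.0, 358.0], 0.7)] [([350.0, 204.0], 0.94), ([322.0, 266.0], 0.69), ([304.0, 346.0], 0.55)]
stand_a [([347.0, 243.0], 0.95), ([305.0, 311.0], 0.68)] [([347.0, 231.0], 0.85), ([302.0, 295.0], 0.84), ([325.0, 265.0], 0.51)]
black_tape [([278.0, 259.0], 0.78)] [([278.0, 252.0], 0.64)]
small_spanner [([358.0, 284.0], 0.73)] [([355.0, 279.0], 0.83), ([303.0, 297.0], 0.56)]
top 582.7180368889482 324.0667838887957 244.34970349147193 -0.10621800688609623 [[-0.012, -0.994, 0.112, 0.458], [-1.0, 0.012, 0.001, 0.285], [-0.002, -0.112, -0.994, 0.926], [0.0, 0.0, 0.0, 1.0]]
finial_a [([288.0, 260.0], 0.86), ([469.0, 250.0], 0.84), ([332.0, 327.0], 0.74), ([218.0, 268.0], 0.58)] [([289.0, 260.0], 0.86), ([473.0, 252.0], 0.75), ([216.0, 269.0], 0.71)]
stand_a [([460.0, 254.0], 0.64), ([293.0, 251.0], 0.58)] [([456.0, 254.0], 0.9), ([286.0, 241.0], 0.56)]
black_tape [([391.0, 186.0], 0.96)] [([399.0, 177.0], 0.84)]
small_spanner [([362.0, 282.0], 0.97)] [([361.0, 284.0], 0.76)]
0.9 [0.13807676 0.53242395 0.19740627] [3.97507968e-01 3.11634106e+00 8.74914441e-05] 0.9988991417990095
```

View pics/side0.png

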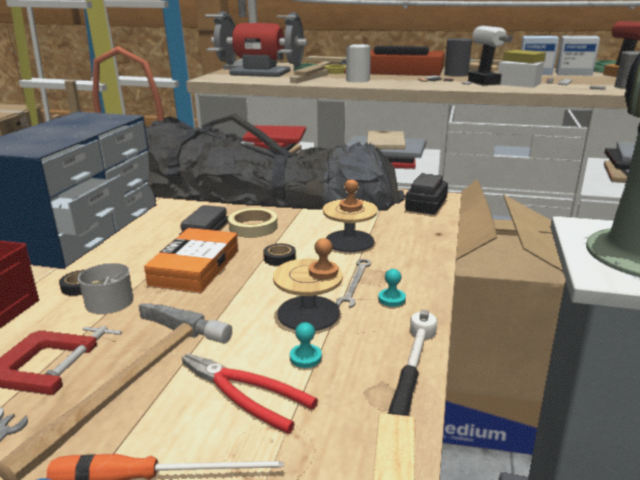

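View pics/top0.png

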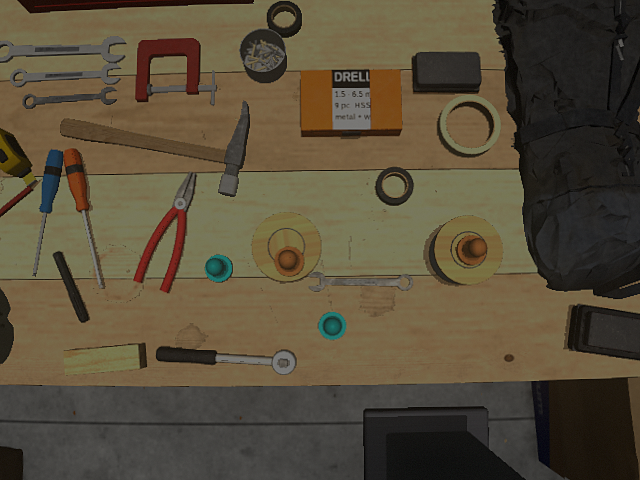

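Side: wooden finials at (323,260), near the edge of its disc, and (351,195), centred. Top: (288,261) is off-centre on the disc at (286,246), and (473,247) is centred. Look-alikes are the turquoise finials at side (305,345)/(392,288) and top (218,268)/(332,325). I choose the wooden one at top (288,261). Next I measure it and take a wrist look.

```bash
cat > h.py <<'E'
from cell import *
import cv2,numpy as np
from scipy.spatial.transform import Rotation as R
def cam(n):
    if n=="wrist":
        s=get_state(); f=grab_frame(n)
        T=np.eye(4);T[:3,:3]=R.from_rotvec(s["eef_rot"]).as_matrix();T[:3,3]=s["position"]
        f["cam_to_world"]=T@f["T_tool_cam"]
    else: f=grab_frame(n)
    f["K"]=np.array([[f["fx"],0,f["cx"]],[0,f["fy"],f["cy"]],[0,0,1.]]); f["D"]=np.array([f["k1"],0,0,0.])
    return f
def ray(f,p):
    u=cv2.undistortPoints(np.array(p,float).reshape(-1,1,2),f["K"],f["D"]).reshape(-1,2)
    T=np.array(f["cam_to_world"]); return T[:3,3],np.c_[u,np.ones(len(u))]@T[:3,:3].T
def onz(f,p,z):
    o,d=ray(f,p); return o+d*((z-o[2])/d[:,2])[:,None]
def proj(f,P):
    T=np.linalg.inv(np.array(f["cam_to_world"])); 
    return cv2.projectPoints(np.array(P,float).reshape(-1,1,3),cv2.Rodrigues(T[:3,:3])[0],T[:3,3],f["K"],f["D"])[0].reshape(-1,2)
def tri(f,p,g,q):
    a,d=ray(f,[p]);b,e=ray(g,[q]);A=np.c_[d[0],-e[0]];s=np.linalg.lstsq(A,b-a,rcond=None)[0]
    P=a+d[0]*s[0];Q=b+e[0]*s[1];return (P+Q)/2,np.linalg.norm(P-Q)
def circ(f,c,z,r):
    a=np.linspace(0,2*np.pi,90);return proj(f,np.c_[c[0]+r*np.cos(a),c[1]+r*np.sin(a),0*a+z])
def draw(img,f,c,z,r,col): cv2.polylines(img,[np.int32(circ(f,c,z,r)*16)],True,col,1,cv2.LINE_AA,4)
def down(x): # tool z down, tool x along horizontal vector x
    x=np.array([x[0],x[1],0.]);x/=np.linalg.norm(x);z=np.array([0,0,-1.]);return R.from_matrix(np.c_[x,np.cross(z,x),z]).as_rotvec()
E
python3 - <<'E'
from h import *
S=cam("side");T=cam("top")
for nm,p,q in(("fin",(323,272),(288,260)),("fin_b",(351,210),(469,250))):print(nm,tri(S,p,T,q))
print("disc top@.07",onz(T,[(286,246),(465,249)],.07),"fin a/b @.07",onz(T,[(288,260),(469,250)],.07),onz(S,[(323,272),(351,210)],.07))
print("stand side",onz(S,[(305,311),(347,243)],0))
w=grab_frame("wrist");print(np.round(w["T_tool_cam"],3).tolist(),w["fx"])
for p in ((.36,.335,.25),(.40,.335,.25)):
  for x in ((1,0),(-1,0),(0,1),(0,-1)): print(p,x,np.round(ik(p,down(x)),2) if ik(p,down(x)) is not None else None)
E
```

```text
fin (array([0.53090524, 0.33834339, 0.07268241]), np.float64(0.002612140230488963))
fin_b (array([0.54318208, 0.06847101, 0.06476062]), np.float64(0.002407193588180556))
disc top@.07 [[0.55324148 0.34162292 0.07      ]
 [0.54542014 0.07593346 0.07      ]] fin a/b @.07 [[0.53242367 0.33877554 0.07      ]
 [0.54384848 0.06997277 0.07      ]] [[0.53080863 0.33345471 0.07      ]
 [0.53943574 0.0812828  0.07      ]]
stand side [[0.55923756 0.33649531 0.        ]
 [0.54661877 0.08016937 0.        ]]
[[-0.001, -0.947, -0.322, 0.084], [1.0, -0.001, -0.0, -0.001], [-0.0, -0.322, 0.947, -0.177], [0.0, 0.0, 0.0, 1.0]] 333.86877234201296
(0.36, 0.335, 0.25) (1, 0) [ 0.6   0.19 -0.24  1.14  0.   -2.54]
(0.36, 0.335, 0.25) (-1, 0) [ 0.6   0.19 -0.24  1.14  0.    0.6 ]
(0.36, 0.335, 0.25) (0, 1) [ 0.6   0.19 -0.24  1.14  0.    2.17]
(0.36, 0.335, 0.25) (0, -1) [ 0.6   0.19 -0.24  1.14  0.   -0.97]
(0.4, 0.335, 0.25) (1, 0) [ 0.56  0.24 -0.17  1.16  0.   -2.59]
(0.4, 0.335, 0.25) (-1, 0) [ 0.56  0.24 -0.17  1.16  0.    0.56]
(0.4, 0.335, 0.25) (0, 1) [ 0.56  0.24 -0.17  1.16  0.    2.13]
(0.4, 0.335, 0.25) (0, -1) [ 0.56  0.24 -0.17  1.16  0.   -1.02]
```

```bash
python3 - <<'E'
from h import *
grab(20)
movep((.57,.34,.20),down((-1,0)))
f=cam("wrist");print(get_state()["clock"],get_state()["position"])
for t in ("finial_a","stand_a"):
    for d in tip_of("wrist",t): print(t,np.round(d["centre"]),round(d["score"],2),onz(f,[d["centre"]],.07 if t[0]=="f" else 0)[0])
for d in silhouettes("wrist","finial_a"): print("sil",d["centre"],d["score"],d["mask"].sum())
img=f["img"][:,:,::-1].copy();cv2.imwrite("pics/w1raw.png",img)
np.savez("w1.npz",img=f["img"],K=f["K"],D=f["D"],T=f["cam_to_world"])
draw(img,f,(.555,.340),.07,.052,(255,0,0));draw(img,f,(.531,.338),.082,.022,(0,255,0));draw(img,f,(.555,.340),.07,.027,(255,0,0))
cv2.imwrite("pics/w1.png",img)
E
```

```text
3.5917 [0.5690905  0.34109311 0.20014833]
finial_a [422. 162.] 0.96 [0.51760437 0.4319623  0.07      ]
finial_a [314. 178.] 0.9 [0.53201286 0.33439565 0.07      ]
finial_a [ 24. 186.] 0.72 [0.53959951 0.06898242 0.07      ]
stand_a [ 79. 175.] 0.59 [0.53976921 0.07122337 0.        ]
stand_a [323. 186.] 0.58 [0.55131403 0.34345713 0.        ]
sil [313.2, 177.5] 0.89 1943
sil [422.8, 164.3] 0.88 1530
sil [254.2, 67.8] 0.71 1829
sil [19.6, 188.7] 0.59 1847
```

View pics/w1.png

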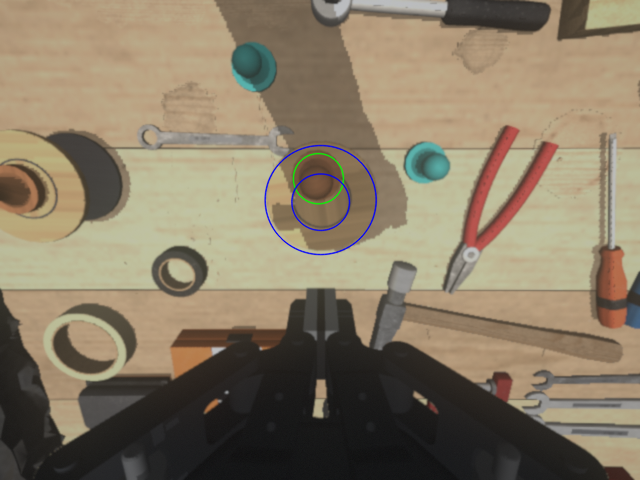

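The wrist view shows finial_a at (317,178) on the disc centred near (321,199). Turquoise look-alikes are at (254,65) and (428,162). I'll enlarge and brighten this frame to check the choice and the fit.

```bash
python3 - <<'E'
from h import *
z=np.load("w1.npz");f=dict(K=z["K"],D=z["D"],cam_to_world=z["T"])
img=z["img"][130:270,250:390,::-1]; img=np.clip(255*(img/255.)**.55,0,255).astype(np.uint8)
img=cv2.resize(img,None,fx=5,fy=5,interpolation=cv2.INTER_CUBIC)[:600] if 0 else cv2.resize(img,(590,590),interpolation=cv2.INTER_CUBIC)
k=590/140
def dr(c,zz,r,col): cv2.polylines(img,[np.int32(((circ(f,c,zz,r)-[250,130]+.5)*k)*16)],True,col,1,cv2.LINE_AA,4)
dr((.555,.340),.07,.052,(255,0,0));dr((.555,.340),.07,.027,(255,0,0));dr((.532,.337),.082,.022,(0,255,0));dr((.532,.337),.114,.0135,(0,255,255))
cv2.imwrite("pics/w1c.png",img)
E
```

```text
(no output)
```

View pics/w1c.png

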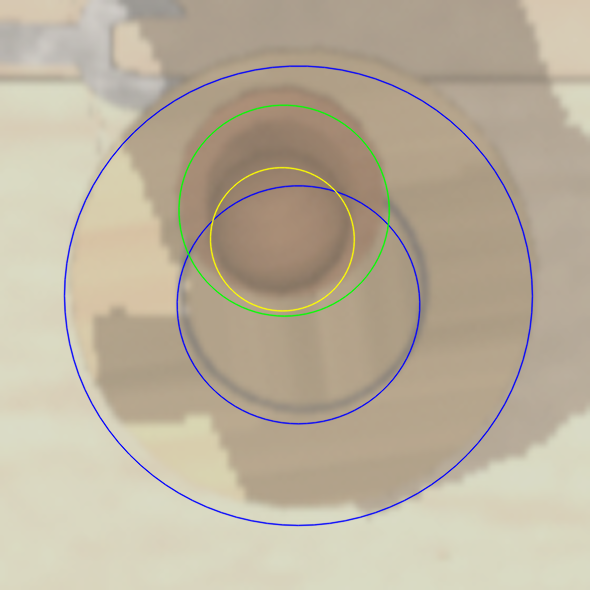

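```bash
cat >> h.py <<'E'
def push(fin,tgt,short,z=.0775,v=.02,x=None):
    fin,tgt=np.array(fin),np.array(tgt);d=(tgt-fin)/np.linalg.norm(tgt-fin);rot=down(-d)
    s=fin-d*.046;e=tgt-d*(.033+short)
    movep((*s,.16),rot); move_l((*s,z),.08); f0=get_state()["contact_force"]
    c=fin-d*.036; move_l((*c,z),.04); print("pre",get_state()["contact_force"]-f0)
    move_l((*e,z),v); st=get_state(); print("end",st["position"],e,st["contact_force"]-f0,st["clock"])
    move_l((*(e-d*.02),z),.05); move_l((*(e-d*.02),.2),.15)
def look(name,ring,fin,pos=(.57,.34,.20)):
    movep(pos,down((-1,0)));sleep(.2);f=cam("wrist");print(get_state()["clock"])
    x0,y0=np.int32(proj(f,[(*ring,.08)])[0]-70)
    img=f["img"][y0:y0+140,x0:x0+140,::-1]; img=np.clip(255*(img/255.)**.55,0,255).astype(np.uint8)
    img=cv2.resize(img,(590,590),interpolation=cv2.INTER_CUBIC);k=590/140
    for c,zz,r,col in((ring,.07,.052,(255,0,0)),(ring,.07,.027,(255,0,0)),(fin,.082,.022,(0,255,0)),(fin,.114,.0135,(0,255,255))):
        cv2.polylines(img,[np.int32((circ(f,c,zz,r)-[x0,y0]+.5)*k*16)],True,col,1,cv2.LINE_AA,4)
    cv2.imwrite(f"pics/{name}.png",img)
    for d in tip_of("wrist","finial_a"): print(np.round(d["centre"]),round(d["score"],2),onz(f,[d["centre"]],.07)[0])
E
python3 - <<'E'
from h import *
push((.5277,.337),(.5515,.3415),.006)
look("w2",(.5515,.3415),(.5456,.3404))
E
```

```text
pre [ 0.24067509 -0.6021056  -0.67716253]
end [0.51302402 0.33423382 0.07744044] [0.51317897 0.33425443] [-0.67542321 -0.79844668 -0.8318034 ] 7.0083
9.1833
[315. 177.] 0.83 [0.53061187 0.33411715 0.07      ]
[257.  70.] 0.82 [0.44236594 0.28676831 0.07      ]
[422. 161.] 0.81 [0.51656107 0.43013811 0.07      ]
[ 26. 186.] 0.6 [0.53951933 0.07018005 0.07      ]
```

View pics/w2.png

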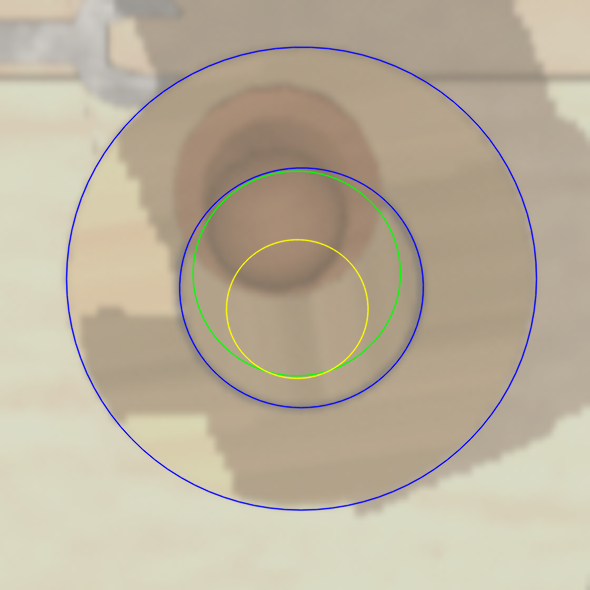

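```bash
python3 - <<'E'
from h import *
print(get_state()["finger_gap"])
d=np.array([.982,.186]);s=np.array([.5277,.337])-d*.040
movep((*s,.16),down(-d)); move_l((*s,.0775),.1)
print(get_state()["position"],get_state()["clock"])
f=cam("side");c=proj(f,[(*s,.0775)])[0];print(c)
im=f["img"][190:320,240:400,::-1].copy()
q=np.int32((c-[240,190]+.5)*5)
im=cv2.resize(im,None,fx=4.6,fy=4.6,interpolation=cv2.INTER_CUBIC); q=np.int32((c-[240,190]+.5)*4.6)
cv2.drawMarker(im,tuple(map(int,q)),(255,0,255),0,12)
for cc,z,r in(((.5277,.337),.073,.022),((.5277,.337),.082,.022),((.5515,.3415),.07,.052)):
    cv2.polylines(im,[np.int32((circ(f,cc,z,r)-[240,190]+.5)*4.6*16)],True,(255,0,0),1,cv2.LINE_AA,4)
cv2.imwrite("pics/s2.png",im)
E
```

```text
0.00041072527230406566
[0.48909053 0.3298384  0.07813843] 10.6667
[351.58598334 269.39464376]
```

View pics/s2.png

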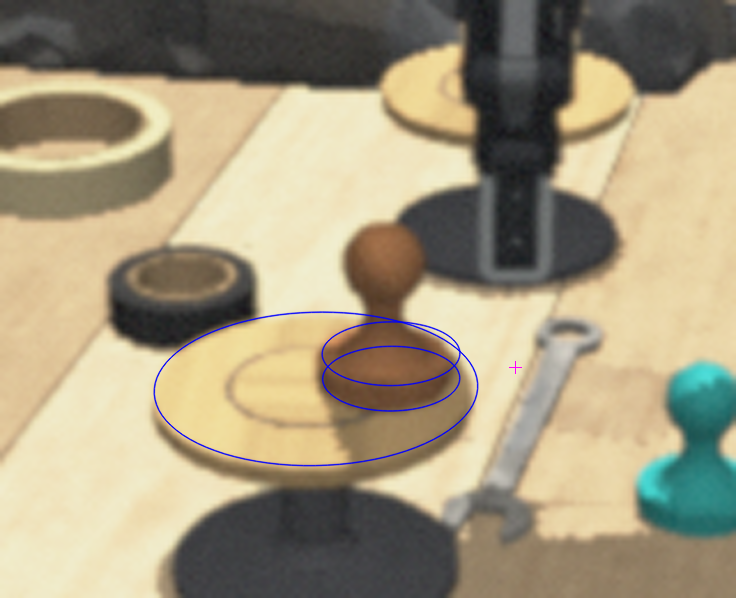

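The fingertip shows at crop (515,275), but the reported TCP projects to (515,367). The real tip is therefore higher than, or behind, the reported TCP. The finial at (390,350) fits its model and has not moved. I'll locate the real tip with the wrist and top cameras.

```bash
python3 - <<'E'
from h import *
z=np.load("w1.npz");f=dict(K=z["K"],D=z["D"],cam_to_world=z["T"])
for h in (0,.01,.02,.03): print(h,proj(f,[(.5691,.3411,.2001+h)]))
S=cam("side");T=cam("top");s=get_state();p=s["position"];print(p)
for h in (0,.01,.02,.03): print(h,proj(S,[p+[0,0,h]]),proj(T,[p+[0,0,h]]))
for dy in (-.02,-.04): print(dy,proj(S,[p+[0,dy,0]]))
W=cam("wrist")
c=proj(T,[p])[0].astype(int)
a=cv2.resize(T["img"][c[1]-45:c[1]+45,c[0]-60:c[0]+60,::-1],(400,300),interpolation=cv2.INTER_CUBIC)
q=tuple(map(int,(proj(T,[p])[0]-(c-[60,45])+.5)*400/120));cv2.drawMarker(a,q,(255,0,255),0,12)
w=proj(W,[p])[0];b=W["img"][130:430,120:520,::-1].copy()
cv2.drawMarker(b,tuple(map(int,w-[120,130])),(255,0,255),0,12)
o=np.hstack([a,b]);o=np.clip(255*(o/255.)**.55,0,255).astype(np.uint8);cv2.imwrite("pics/t3.png",o)
E
```

```text
0 [[321.9735068  276.11248414]]
0.01 [[322.05355654 283.90970514]]
0.02 [[322.14227218 292.54929023]]
0.03 [[322.24114715 302.1760952 ]]
[0.48904487 0.32989764 0.07834322]
0 [[351.13055299 268.94523116]] [[293.91486328 289.17094791]]
0.01 [[351.22056376 262.88240622]] [[293.54088168 288.92137135]]
0.02 [[351.31184992 256.75841026]] [[293.15790938 288.66578631]]
0.03 [[351.40444021 250.57207736]] [[292.76561839 288.40397329]]
-0.02 [[353.7745187  262.87901114]]
-0.04 [[356.31056308 257.06173831]]
```

View pics/t3.png

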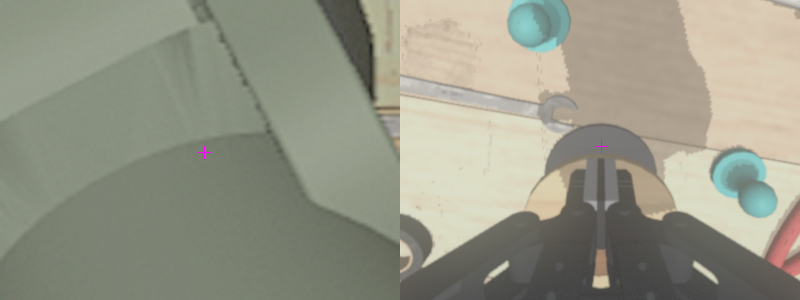

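```bash
python3 - <<'E'
from h import *
z=np.load("w1.npz");f=dict(K=z["K"],D=z["D"],cam_to_world=z["T"])
for h in (.01,.02,.03,.04): print(h,[np.round(proj(f,[(.5691+dx,.3411,.2001+h)])[0],1) for dx in(-.011,0,.011)])
img=cv2.imread("pics/w1raw.png")[260:335,270:370];img=np.clip(255*(img/255.)**.5,0,255).astype(np.uint8)
im=cv2.resize(img,(800,600),interpolation=cv2.INTER_CUBIC);cv2.imwrite("pics/tip.png",im)
E
```

```text
0.01 [array([322.1, 265.7]), array([322.1, 283.9]), array([322. , 301.5])]
0.02 [array([322.2, 273.5]), array([322.1, 292.5]), array([322.1, 310.9])]
0.03 [array([322.3, 282.2]), array([322.2, 302.2]), array([322.2, 321.3])]
0.04 [array([322.4, 292. ]), array([322.4, 313. ]), array([322.3, 333. ])]
```

View pics/tip.png

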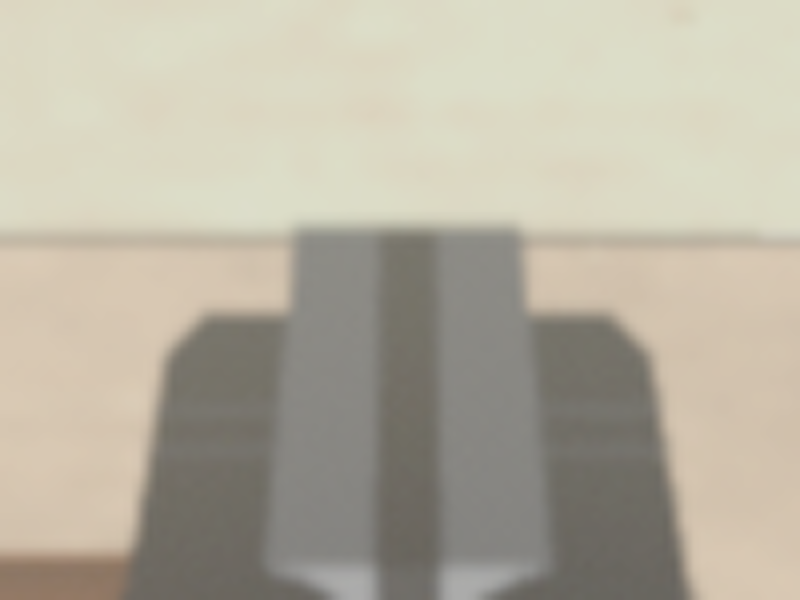

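Both views agree: the real tip sits about 36 mm above the reported TCP (wrist 36 mm, side 36 mm). My first push therefore only rocked the ball, luckily without harm. I'll back off, lower by that amount with a force guard, and check from the side before pushing.

```bash
python3 - <<'E'
from h import *
d=np.array([.982,.186]);s=np.array([.5277,.337])-d*.048
move_l((*s,.0785),.05); print(move_l((*s,.0425),.05,until_force=5))
p=get_state()["position"];print(p,get_state()["contact_force"],get_state()["clock"])
f=cam("side");W=cam("wrist");k=4.6
im=cv2.resize(f["img"][190:320,240:400,::-1],None,fx=k,fy=k,interpolation=cv2.INTER_CUBIC)
for z,c in((p[2],(255,0,255)),(p[2]+.036,(0,255,0))):
    q=(proj(f,[(p[0],p[1],z)])[0]-[240,190]+.5)*k;cv2.drawMarker(im,tuple(map(int,q)),c,0,12)
cv2.imwrite("pics/s4.png",im)
E
```

```text
False
[0.48075131 0.3281833  0.04265308] [ 0.16266767  1.25814103 -0.06357702] 12.0417
```

View pics/s4.png

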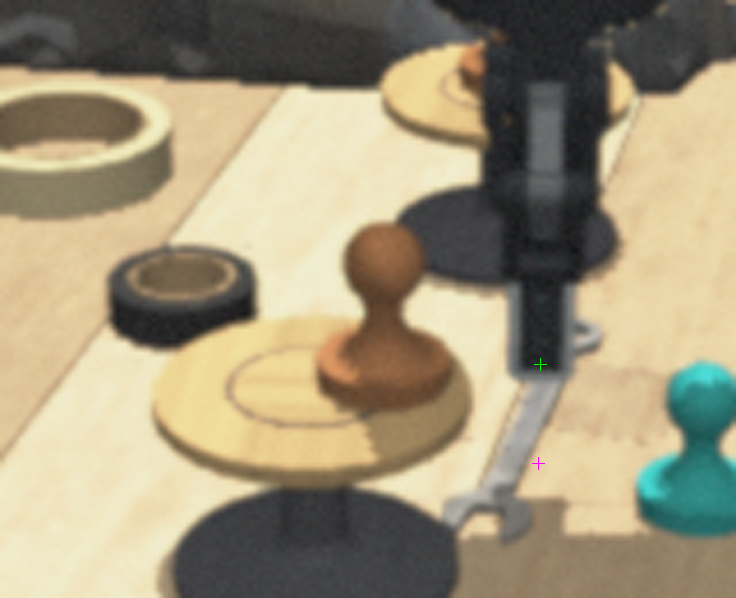

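The tip's lower edge is now at crop (542,377), about z 0.0765 and level with the foot flange at (385,375). Clearance above is ample. Now pushing at that height.

```bash
python3 - <<'E'
from h import *
push((.527,.3358),(.5515,.3415),.004,z=.043)
look("w5",(.5515,.3415),(.5515,.3415))
E
```

```text
pre [ 0.37379822 -0.12307975  0.92669816]
end [0.51549203 0.3330993  0.04299272] [0.51546246 0.33311576] [-0.17474938 -0.62959728  0.55851791] 16.05
18.45
[426. 160.] 0.92 [0.51571985 0.4341933  0.07      ]
[ 24. 189.] 0.89 [0.54213017 0.06755717 0.07      ]
[258.  68.] 0.85 [0.44088706 0.28790737 0.07      ]
[321. 195.] 0.72 [0.5473961  0.33987185 0.07      ]
```

View pics/w5.png

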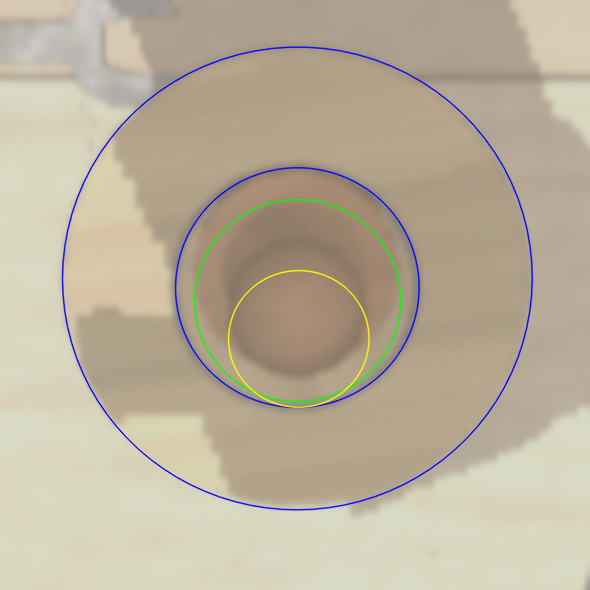

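The finial stands upright, about 6 mm short in +x and aligned sideways: flange top at row 173, goal 199. One more nudge.

```bash
python3 - <<'E'
from h import *
push((.5453,.341),(.5515,.3417),-.003,z=.043,v=.012)
look("w6",(.5515,.3417),(.5515,.3417))
E
```

```text
pre [ 0.86887586 -0.69615693 -0.81622615]
end [0.5217129  0.33832352 0.04297945] [0.5216894  0.33833429] [-0.33980877  0.02775189 -0.77623147] 22.1
24.475
[320. 198.] 0.73 [0.55025704 0.33880854 0.07      ]
[258.  69.] 0.69 [0.4421355  0.28765924 0.07      ]
[424. 162.] 0.56 [0.51698579 0.43200894 0.07      ]
```

View pics/w6.png

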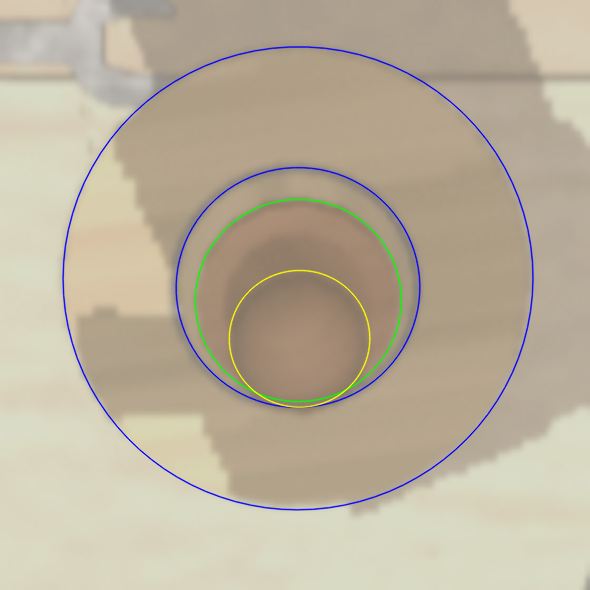

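The flange matches the target circle (centre (299,300), top at row 199), inside the ring and upright. The gripper is clear above, so I'm handing in.

```bash
python3 -c "
from h import *
print(get_state()['position'],get_state()['clock']);print(sign_off())"
```

```text
[0.56913741 0.34014914 0.20017563] 24.525
the job is handed in; nothing more can be done
None
```

I pushed finial_a to the middle of stand_a's disc with the shut fingertips and handed the job in at 24.5 s. In the last wrist view it stands upright, its flange within about 1 mm of the ring's centre and fully inside the ring. The gripper was clear above it.

**First push too high:** the real fingertips sit about 35 mm above the reported TCP (seen in both the wrist and side views). My first pass therefore must have met the finial at its ball rather than its foot. It moved at most about 2 mm and did not topple. I lowered the tip by the measured amount, checked it from the side, then centred the finial with two nudges level with the flange: about 18 mm, then 6 mm.

**Checks that disagreed or were not made:**
- The detector put the finial's origin about 3 mm to one side of the overlay fit in y. I trusted the overlay.
- I took no final picture of finial_b, the spanner or the tape. The arm never worked near finial_b or the tape, and the end of the spanner visible in the last crop looked unmoved.

I viewed 11 pictures, one past the budget of 10.

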